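# Butt a row of box-section offcuts against the fixture stop

## Robot

A 6-joint arm with a two-finger parallel gripper is mounted at the origin on the work surface. World frame = base frame: x ahead of the robot, y to its left, z up, the work surface at z = 0. Lengths are in m, angles in rad, forces in N, time in s.
With the tool pointing down it reaches from about 0.35 to 0.725 m from the base axis. Payload 4.3 kg.
Tool frame: the origin (TCP) lies at the very end of the fingers, on their centre line; the grasp point (between the pads) lies 19 mm behind it; z points along the fingers, y is the line along which they close (so a half turn about z gives the same grasp; the last joint's range is limited). The gripper opens to 85 mm and grips with 20 to 120 N. Pads are 22 mm wide; open, the fingers measure 114 mm over their backs; the gripper's body (76 mm by 85 mm) begins 54 mm behind the grasp point. The pads swing forward as they close: fully open they stand 13 mm farther back than shut.
Start: joints at [-1.218, 0.377, 0.081, 1.274, 0, 1.46], TCP at [0.257, -0.515, 0.231] pointing down, gripper open.
Joint ranges: [-2.72, 2.72], [-0.84, 1.66], [-1.02, 1.22], [-1.77, 2.12], [-1.37, 1.28], [-3.14, 3.14]. Speed limits (rad/s): [2.57, 2.57, 3.14, 3.14, 3.14, 3.14].

## Interface

Orientations are given as a rotation vector (axis times angle).
In Python, from plant import * gives the robot as it stands.
- The arm moves only by the tool drive_tool, never from a script. Its argument "deltas" is a list of rows, each a list of 4 numbers: the shift along the tool's x, y, z as a fraction of full scale, then the turn about the tool's z as a fraction of full scale. A call has 1 to 20 rows; each row is the pose to reach, as a shift and turn from the pose commanded when the call began, along the tool's axes at that moment; what a row does not reach only later rows make up. Full scale, the value 1, is 30 cm for a shift and 90 degrees for a turn. A row lasts 1/12 s, in which the tool goes at most 41.7 mm and 7.16 degrees, less where a joint would pass 70% of its speed; a pose out of reach is approached as far as the arm can. A call with a number of a shift or a turn outside -1 to 1 is refused whole. A call with a gripper value outside its range is refused whole. "hand" is the gripper's target within -1 to 1 (fully open at 1, half-way at 0, shut at -1), set as the call begins (left out, the last holds). The fingers move at their own pace and stop on an object; "newtons" is the grip in N (left out, the last holds). Time passes only in rows, so rows that repeat a pose let the fingers close. It gives the time, the measured TCP pose, the force, the opening and the grip force at its end, in the units of the state.
- get_obs(): the state, without advancing time (a new reading comes with each control period).
- grab_frame(name): name is "scene" or "top" or "wrist"; returns the picture (400x640x3 uint8, red, green, blue); there is no depth.
- get_calibration(name): a dict with "intrinsics" (3x3 intrinsics, pixels), "k1" (the pictures are not rectified: a ray, as slopes to the right and down, at radius r is drawn at 1 + k1 r^2 times it, then the intrinsics apply), "rvec" (rotation vector, rad) and "tvec" (3), from world to camera coordinates, as OpenCV has them; the wrist camera has in their place "T_tool_cam" (4x4, takes a point from camera to tool coordinates, whose origin is the TCP and whose axes are the flange's). Camera axes: x right, y down, z forward; pixel columns grow to the right and rows downward; lengths in m; the calibration is good to about 2 mm. A picture is of the moment at which its call begins: read the wrist's pose just before it. get_calibration takes no time and is no camera call.
- job_done(): hands the job in; it is judged then, once.
The state is a dict: "clock": time; "joints": joint angles; "qvel": joint speeds; "effort": joint torques, N m; "ee_pos": TCP position; "tcp_rot": TCP orientation; "ft_force": force on the tool from outside, world axes, zero at the start; "moment": the same for the moment, N m; "grip_width": finger opening in m; "grip_force": force on a finger pad.
Only numpy, scipy, OpenCV 4.12 (cv2) and the standard library are available. Lean on these libraries where they do the work, as an engineer would, in place of code of your own. Each camera call takes 0.05 s, during which the arm holds its last target. There are 200 camera calls.

## Task

The three short square-tube offcuts lying side by side in a row on the welding table are to be tacked together: slide the whole row along the table, as one block, until its leading tube is up against the long face of the flat stop bar (not the round stop post at the row's other end). The three must stay flat on the table all the way and never come apart, and be left lying side by side, in line and square to the bar, then let go.

Things in the scene. Friction and masses are not known exactly. Their poses are not given: they have to be found in the camera images.
- tube_mid: The middle one of three equal steel square-tube offcuts lying side by side in a row (40 mm wide, 80 mm long, 40 mm high, about 0.27 kg, wall 3 mm). Origin: centre of its underside, on the table. x is level, across the tube and along the row; y is along the tube; z is up. The row runs along world y within 20 degrees; gaps between tubes 1 to 4 mm, misalignments up to 3 mm and 2 degrees.
- tube_left: The same kind of tube (40 mm wide, 80 mm long, 40 mm high, about 0.27 kg, wall 3 mm), next to the middle one on its +x side (the robot's left, world +y). Origin: centre of its underside, on the table. x is level, across the tube and along the row; y is along the tube; z is up.
- tube_right: The same kind of tube (40 mm wide, 80 mm long, 40 mm high, about 0.27 kg, wall 3 mm), next to the middle one on its -x side (the robot's right, world -y). Origin: centre of its underside, on the table. x is level, across the tube and along the row; y is along the tube; z is up. Beyond the row's end away from the bar, 70 to 110 mm clear, stands a fixed round post, 30 mm in diameter, 50 mm high.
- stop_bar: Flat aluminium stop bar fixed to the table, 30 mm thick, 140 mm long, 50 mm high. Origin: centre of its underside. x is the level normal of its two long faces (each 15 mm from the origin), y is along its length, z up. It stands 70 to 110 mm clear of the row's left or right end, parallel to the tubes within 3 degrees and centred on the row within 10 mm. The fixed post stands at the other end.
Mind the look-alikes: they are no part of the job. What is shaped like the tube_right but green or yellow is not meant. There is more than one size of the stop_bar; the job needs the larger.

How it is judged:
At the end, for the whole second after the job is handed in: The leading tube is up against the stop bar (gap under 10 mm) and within 45 mm of the bar's middle along its length; neighbouring tubes lie side by side (centres under 52 mm apart, out of line by under 15 mm), each square to the bar within 10 degrees, flat on the table and at rest (((x of tube_left in the frame of stop_bar between -0.045 and 0.045 m and y of tube_left in the frame of stop_bar between -0.045 and 0.045 m) or (x of tube_right in the frame of stop_bar between -0.045 and 0.045 m and y of tube_right in the frame of stop_bar between -0.045 and 0.045 m)) and horizontal distance between each of tube_left, tube_right and tube_mid below 0.052 m and y of tube_left in the frame of tube_mid between -0.015 and 0.015 m and y of tube_right in the frame of tube_mid between -0.015 and 0.015 m and angle between the x axis of each of tube_mid, tube_left, tube_right and the x axis of stop_bar, either way round below 0.175 rad and height (world z) of each of tube_mid, tube_left, tube_right below 0.01 m and linear speed of each of tube_mid, tube_left, tube_right below 0.01 m/s); the robot touches nothing.
It fails at once if the row comes apart (neighbouring tubes' centres more than 62 mm apart) (horizontal distance between any of tube_left, tube_right and tube_mid above 0.062 m).
It fails at once if a tube is lifted off the table by more than 15 mm (height (world z) of any of tube_mid, tube_left, tube_right above 0.015 m).
It also fails if it takes over 29 s, if anything falls off the work surface, if the arm or the gripper's body presses on something with over 40 N, if the wrist force passes 120 N, or if a joint passes its speed limit or range.

## Working session

There is one attempt and no reset: what is moved stays moved. The work goes in short steps, Python scripts to look and compute and a tool call to move; the robot and the scene stay as the last step left them, time stands still between calls to the robot, and variables do not carry over. Pictures are saved under pics/ and viewed, at most 10 in all, crops included, and the job is handed in when it is done.

Besides the shell and the picture viewer there is one more tool, called after "Call:" by a JSON object that holds its "op" and its "data". drive_tool: Moves the arm, as the interface text tells. Shift numbers are shares of 30 cm and turn numbers shares of 90 degrees, none past 1 either way. Its arguments: {"type":"object","properties":{"deltas":{"type":"array","items":{"type":"array","items":{"type":"number"}}},"hand":{"type":"number"},"newtons":{"type":"number"}},"required":["deltas"]}

```bash
mkdir -p pics; ls
python3 - <<'E'
from plant import *
import cv2
for n in ("top","scene"):
    cv2.imwrite(f"pics/{n}0.png",grab_frame(n)[:,:,::-1])
o=get_obs();print(o)
print(get_calibration("top"))
E
```

```text
pics
{'clock': 0.1, 'joints': array([-1.21831560e+00,  3.77997145e-01,  7.97990475e-02,  1.27444766e+00,
       -2.26690263e-06,  1.46051205e+00]), 'qvel': array([-0.00051553, -0.00140775,  0.0009751 ,  0.00156618,  0.00124194,
       -0.00097318]), 'effort': array([ 4.99566122e-04, -4.64695323e+01,  2.70582104e+01,  1.20441470e-02,
       -1.81940136e-04,  1.10733012e-05]), 'ee_pos': array([ 0.25650126, -0.51395752,  0.23046558]), 'tcp_rot': array([-3.05608339e+00, -7.20019771e-01,  3.54267824e-04]), 'ft_force': array([ 0.28643072, -0.47296296,  0.03730297]), 'moment': array([ 0.03838538, -0.05744936, -0.02090733]), 'grip_force': 0.0, 'grip_width': 0.08560373378966048}
{'intrinsics': array([[444.74214294,   0.        , 316.16535274],
       [  0.        , 444.74214294, 198.95129574],
       [  0.        ,   0.        ,   1.        ]]), 'k1': -0.03795374275260921, 'rvec': array([ 2.14160577, -2.12763255,  0.24889409]), 'tvec': array([0.04364392, 0.53472682, 0.70173782])}
```

View pics/top0.png

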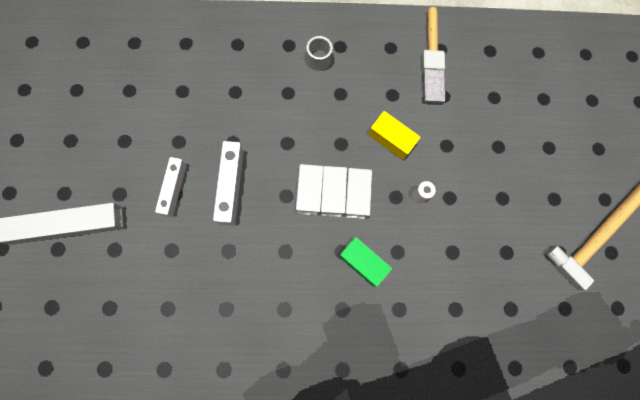

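View pics/scene0.png

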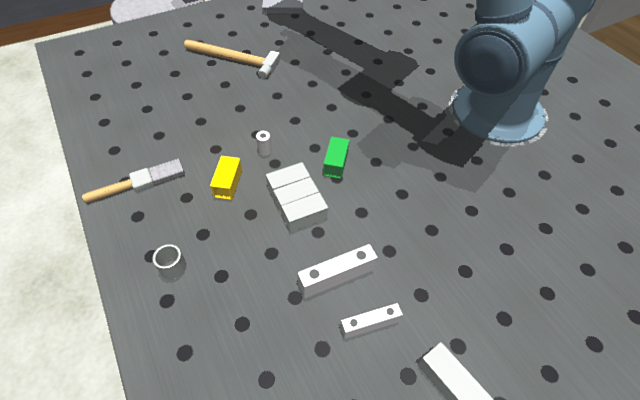

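Top view: the larger bar is near (228,182), the row spans (298–371, 165–217) and the post is at (427,190). The row is pushed from its right end toward world +y. I'll enlarge this area to measure it.

Run:
```python
import cv2
a=cv2.imread("pics/top0.png")[125:240,200:450]
cv2.imwrite("pics/crop.png",cv2.resize(a[:,:],None,fx=3.2,fy=3.2,interpolation=cv2.INTER_CUBIC))
```

```text
(no output)
```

View pics/crop.png

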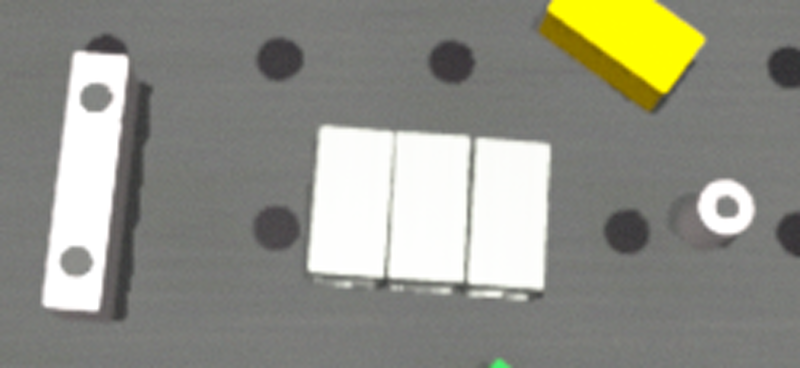

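Enlarged crop, top-face corners in crop pixels:
- Row: (319,126), (550,143), (544,290), (309,272).
- Bar: (75,51), (129,55), (98,312), (43,308).
- Post: (726,208).
- Yellow tube's lower corner: about (660,95).

```bash
cat > h.py <<'E'
from plant import *
import numpy as np, cv2
from scipy.spatial.transform import Rotation as R
c=get_calibration("top")
def world(pts,z,c=c):
    K=c["intrinsics"];d=np.array([c["k1"],0,0,0,0])
    n=cv2.undistortPoints(np.array(pts,float).reshape(-1,1,2),K,d)[:,0]
    Rm=cv2.Rodrigues(c["rvec"])[0];C=-Rm.T@c["tvec"]
    r=np.c_[n,np.ones(len(n))]@Rm
    return (C+r*((z-C[2])/r[:,2])[:,None])
def crop(p): return (np.array(p,float)+.5)/3.2-.5+[200,125]
E
python3 - <<'E'
from h import *
np.set_printoptions(precision=4,suppress=True)
row=world(crop([(319,126),(550,143),(544,290),(309,272)]),.04)[:,:2]
bar=world(crop([(75,51),(129,55),(98,312),(43,308)]),.05)[:,:2]
post=world(crop([(726,208)]),.05)[0,:2]
yel=world(crop([(705,40),(660,95)]),.04)[:,:2]
print(row,bar,post,yel)
for q in(row,bar):
    print("sides",[np.linalg.norm(q[i]-q[i-1]) for i in range(4)],"c",q.mean(0))
    e=q[0]+q[3]-q[1]-q[2]; print("normal ang from +y deg (toward -x +)",np.degrees(np.arctan2(-e[0],e[1])))
    l=q[0]+q[1]-q[2]-q[3]; print("long ang from +x",np.degrees(np.arctan2(l[1],l[0])))
o=get_obs();print(R.from_rotvec(o["tcp_rot"]).as_matrix())
E
```

```text
[[ 0.5986  0.0763]
 [ 0.5907 -0.0503]
 [ 0.5091 -0.0453]
 [ 0.5177  0.0808]] [[0.6362 0.2088]
 [0.6344 0.1796]
 [0.4938 0.1906]
 [0.4956 0.2193]] [ 0.5531 -0.1434] [[ 0.6515 -0.139 ]
 [ 0.619  -0.1123]]
sides [np.float64(0.08099933889458699), np.float64(0.1268228958611751), np.float64(0.08172793528649176), np.float64(0.12637249062678557)] c [0.554  0.0154]
normal ang from +y deg (toward -x +) -3.7520475122566297
long ang from +x -3.3487700521076467
sides [np.float64(0.14102333180912777), np.float64(0.02929866765133479), np.float64(0.14103097704520376), np.float64(0.028757978952913734)] c [0.565  0.1996]
normal ang from +y deg (toward -x +) -3.6790931823481183
long ang from +x -4.36057538098077
[[ 0.8948  0.4464 -0.0006]
 [ 0.4464 -0.8948  0.0017]
 [ 0.0002 -0.0018 -1.    ]]
```

Call:
{"op": "drive_tool", "data": {"deltas": [[0.06,-0.03,0,-0.05],[0.13,-0.07,0.02,-0.12],[0.2,-0.11,0.04,-0.19],[0.27,-0.15,0.06,-0.26],[0.34,-0.19,0.08,-0.33],[0.41,-0.23,0.1,-0.4],[0.48,-0.27,0.1,-0.47],[0.55,-0.31,0.1,-0.54],[0.62,-0.35,0.1,-0.6],[0.69,-0.39,0.1,-0.64],[0.74,-0.42,0.1,-0.66],[0.75,-0.424,0.1,-0.661],[0.75,-0.424,0.1,-0.661]], "hand": 0, "newtons": 40}}

```text
clock: 1.18
ee_pos: [0.4015, -0.2993, 0.201]
tcp_rot: [-2.295, -2.144, 0.0]
ft_force: [0.5, -0.4, 0.1]
grip_width: 0.0426
grip_force: 0.0
```

Call:
{"op": "drive_tool", "data": {"deltas": [[0.08,0.05,0.03,0],[0.17,0.1,0.06,0],[0.27,0.16,0.1,0],[0.37,0.22,0.14,0],[0.47,0.28,0.18,0],[0.57,0.34,0.22,0],[0.66,0.39,0.27,0],[0.72,0.42,0.31,0],[0.746,0.435,0.337,0],[0.746,0.435,0.337,0],[0.746,0.435,0.337,0]]}}

```text
clock: 2.1
ee_pos: [0.5463, -0.0872, 0.0998]
tcp_rot: [-2.298, -2.141, 0.003]
ft_force: [0.2, 0.3, 0.3]
grip_width: 0.043
grip_force: 0.0
```

Run:
```python
from h import *
o=get_obs();print(o["ee_pos"],o["tcp_rot"])
cv2.imwrite("pics/w1.png",grab_frame("wrist")[:,:,::-1])
```

```text
[ 0.54630598 -0.08715194  0.09977413] [-2.29796646 -2.14120922  0.0026765 ]
```

View pics/w1.png

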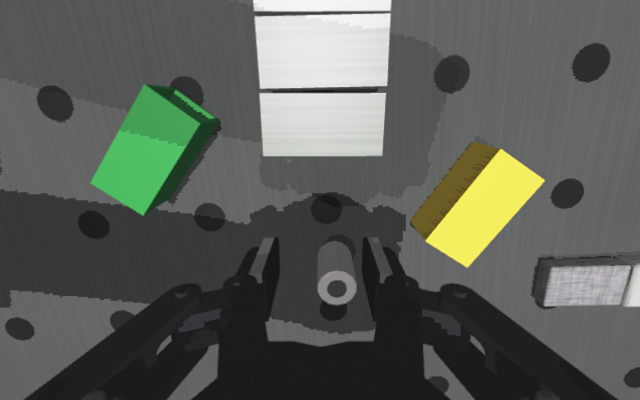

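Wrist view: the row is centred at column 323 with its edges square to the tool. The fingers sit at about 265 and 375, and the post and the yellow tube are clear of them. I'll descend.

Call:
{"op": "drive_tool", "data": {"deltas": [[0.02,0,0.04,0],[0.02,0,0.09,0],[0.02,0,0.14,0],[0.02,0,0.19,0],[0.02,0,0.23,0],[0.02,0,0.26,0],[0.02,0,0.28,0],[0.02,0,0.29,0],[0.02,0,0.29,0],[0.02,0,0.29,0]]}}

```text
clock: 2.98
ee_pos: [0.5479, -0.0806, 0.0138]
tcp_rot: [2.297, 2.142, 0.001]
ft_force: [-0.6, -0.5, -0.4]
grip_width: 0.0425
grip_force: 0.0
```

Call:
{"op": "drive_tool", "data": {"deltas": [[0.01,0,0,0],[0.02,0,0,0],[0.03,0,0,0],[0.04,0,0,0],[0.05,0,0,0],[0.06,0,0,0],[0.07,0,0,0],[0.08,0,0,0],[0.09,0,0,0],[0.1,0,0,0],[0.11,0,0,0],[0.12,0,0,0],[0.13,0,0,0],[0.14,0,0,0],[0.15,0,0,0],[0.16,0,0,0],[0.17,0,0,0],[0.18,0,0,0],[0.19,0,0,0],[0.2,0,0,0]]}}

```text
clock: 4.65
ee_pos: [0.5516, -0.02, 0.0132]
tcp_rot: [2.297, 2.143, -0.0]
ft_force: [-0.6, -4.3, 0.7]
grip_width: 0.0421
grip_force: 2.2
```

Run:
```python
from h import *
o=get_obs();print(o["ee_pos"],o["ft_force"])
t=grab_frame("top")[:,:,::-1]
cv2.imwrite("pics/t2.png",cv2.resize(t[125:240,200:450],None,fx=3.2,fy=3.2,interpolation=cv2.INTER_CUBIC))
```

```text
[ 0.55164743 -0.0199955   0.01320556] [-0.57631729 -4.26632723  0.74877209]
```

View pics/t2.png

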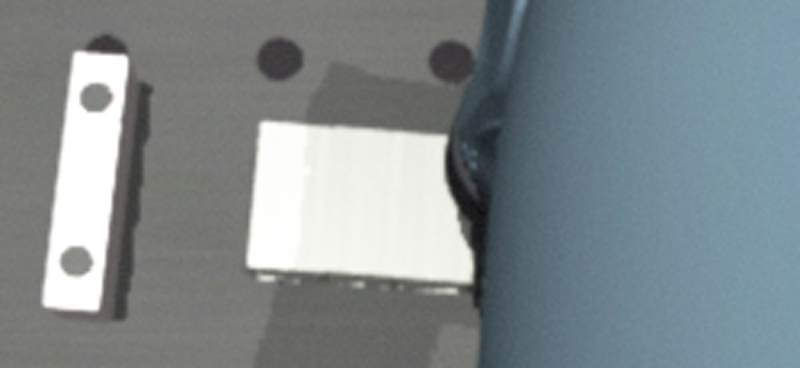

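The row is closed up and straight, with its leading edge at about (255,195) and the bar face at about 113. I'll keep pushing.

Call:
{"op": "drive_tool", "data": {"deltas": [[0.01,0,0,0],[0.02,0,0,0],[0.03,0,0,0],[0.04,0,0,0],[0.05,0,0,0],[0.06,0,0,0],[0.07,0,0,0],[0.08,0,0,0],[0.09,0,0,0],[0.1,0,0,0],[0.11,0,0,0],[0.12,0,0,0],[0.13,0,0,0],[0.14,0,0,0],[0.15,0,0,0],[0.16,0,0,0],[0.17,0,0,0],[0.18,0,0,0],[0.19,0,0,0],[0.2,0,0,0]]}}

```text
clock: 6.37
ee_pos: [0.5558, 0.0399, 0.0132]
tcp_rot: [2.297, 2.143, -0.0]
ft_force: [0.5, -4.8, 0.4]
grip_width: 0.0426
grip_force: 2.5
```

Call:
{"op": "drive_tool", "data": {"deltas": [[0.004,0,0,0],[0.008,0,0,0],[0.012,0,0,0],[0.016,0,0,0],[0.02,0,0,0],[0.024,0,0,0],[0.028,0,0,0],[0.032,0,0,0],[0.036,0,0,0],[0.04,0,0,0]]}}

```text
clock: 7.2
ee_pos: [0.5566, 0.0515, 0.0132]
tcp_rot: [2.298, 2.142, -0.0]
ft_force: [-0.7, -5.6, 2.0]
grip_width: 0.0427
grip_force: 2.5
```

Now in small steps of about 2–3 mm, watching for the force to rise.

Call:
{"op": "drive_tool", "data": {"deltas": [[0.002,0,0,0],[0.004,0,0,0],[0.006,0,0,0],[0.008,0,0,0],[0.01,0,0,0]]}}

```text
clock: 7.62
ee_pos: [0.5568, 0.054, 0.0132]
tcp_rot: [2.297, 2.142, -0.002]
ft_force: [-1.1, -9.0, 1.7]
grip_width: 0.043
grip_force: 3.9
```

Call:
{"op": "drive_tool", "data": {"deltas": [[0.002,0,0,0],[0.004,0,0,0],[0.006,0,0,0]]}}

```text
clock: 7.87
ee_pos: [0.5567, 0.054, 0.0133]
tcp_rot: [2.296, 2.139, -0.006]
ft_force: [-1.7, -13.3, 2.5]
grip_width: 0.0426
grip_force: 6.4
```

The TCP has stalled at 0.054, which is the predicted contact point, and the force is rising, so the row is against the bar. I'll back off, lift clear and check.

Call:
{"op": "drive_tool", "data": {"deltas": [[-0.01,0,0,0],[-0.03,0,0,0],[-0.06,0,0,0],[-0.1,0,0,0],[-0.12,0,-0.05,0],[-0.14,0,-0.12,0],[-0.18,0,-0.22,0],[-0.26,0,-0.32,0],[-0.37,0,-0.4,0],[-0.49,0,-0.44,0],[-0.61,0,-0.44,0],[-0.72,0,-0.44,0],[-0.78,0,-0.44,0],[-0.8,0,-0.44,0],[-0.8,0,-0.44,0]]}}

```text
clock: 9.12
ee_pos: [0.5398, -0.1848, 0.145]
tcp_rot: [-2.301, -2.139, -0.001]
ft_force: [0.9, 0.4, 0.1]
grip_width: 0.0428
grip_force: 0.0
```

Run:
```python
from h import *
o=get_obs();print(o["ee_pos"],o["ft_force"],o["clock"])
t=grab_frame("top")[:,:,::-1]
cv2.imwrite("pics/t3.png",cv2.resize(t[125:240,200:450],None,fx=3.2,fy=3.2,interpolation=cv2.INTER_CUBIC))
```

```text
[ 0.539815   -0.18477769  0.14499689] [0.89281311 0.43764772 0.09927727] 9.1167
```

View pics/t3.png

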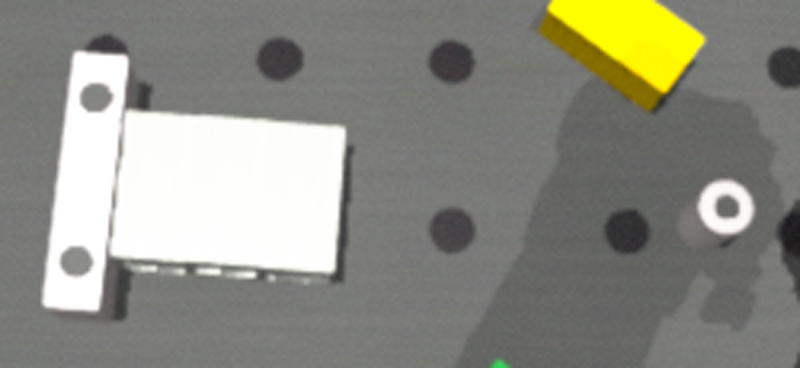

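The row lies flush against the bar, square, closed up and centred: leading edge at columns 110–123, trailing edge at about 340. The gripper is clear, so I'm handing it in.

```bash
python3 -c "
from plant import *
print(job_done())"
```

```text
the job is handed in; nothing more can be done
None
```

I pushed the row of three tubes as one block up against the long face of the larger stop bar; the last picture shows it closed up, square and centred there with the gripper clear, and I handed the job in at about 9 s (no verdict came back).

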